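# Line up the relays by height on the test rack

## Robot

A 7-joint arm with a two-finger parallel gripper is mounted at the origin on the work surface. World frame = base frame: x ahead of the robot, y to its left, z up, the work surface at z = 0. Lengths are in m, angles in degrees, forces in N, time in s.
With the tool pointing down it reaches from about 0.4 to 0.85 m from the base axis. Payload 6.9 kg.
Tool frame: the origin (TCP) lies midway between the tips of the shut fingers; the grasp point (between the pads) lies 19 mm behind it (pinch_z is the distance from the TCP to the grasp point, in m); z points along the fingers, y is the line along which they close (so a half turn about z gives the same grasp; the last joint's range is limited). The gripper opens to 85 mm and grips with 20 to 120 N. Pads are 22 mm wide; open, the fingers measure 114 mm over their backs; the gripper's body (76 mm by 85 mm) begins 54 mm behind the grasp point. The pads swing forward as they close: fully open they stand 13 mm farther back than shut.
Start: joints at [74.742, 29.078, -13.613, 85.955, 7.202, 65.827, -8.869], TCP at [0.227, -0.582, 0.231] pointing down, gripper open.
Joint ranges: [-176.47, 176.47], [-13.61, 117.27], [-81.72, 77.17], [0.22, 143.17], [-87.28, 267.28], [10, 112.55], [-165.47, 165.47]. Speed limits (degrees/s): [136.94, 136.94, 180, 180, 180, 180, 180].

## Interface

Orientations are given as a 3x3 rotation matrix whose columns are the frame's x, y, z axes.
In Python, from station import sense, get_image, finish_job, trace, mark_of, pinch_z gives the robot as it stands.
- The arm moves only by the shell command python3 -m jog 'ROWS' [FORCE]. ROWS is a JSON object of lists of equal length, an entry for each row: "grip": the closure, from 0 (fully open) to 1 (shut); "slide": the shift along the world's x, y, z in mm, a list of three; "roll": the turn about the world's z in rad. In form: {"grip": [grip, ...], "slide": [[tx, ty, tz], ...], "roll": [roll, ...]}. A call has exactly 10 rows; each row shifts and turns the commanded pose from where the row before left it; what a row does not reach is not made up. A row lasts 1/10 s, in which the tool goes at most 50 mm and 8.59 degrees, less where a joint would pass 70% of its speed; a pose out of reach is approached as far as the arm can. A call with a gripper value outside its range is refused whole. The fingers move at their own pace and stop on an object; FORCE is the grip in N (left out, the last holds). Time passes only in rows, so rows that do not move let the fingers close, or fill a call up. It gives the time, the measured TCP pose, the force, the opening and the grip force at its end, in the units of the state.
- sense(): the state, without advancing time (a new reading comes with each control period).
- get_image(name): name is "side" or "top"; returns a dict with "pixels" (420x560x3 uint8, red, green, blue), "intrinsics" (3x3 intrinsics, pixels), "rvec" (rotation vector, rad) and "tvec" (3), from world to camera coordinates, as OpenCV has them. Camera axes: x right, y down, z forward; pixel columns grow to the right and rows downward; lengths in m; the calibration is good to about 2 mm. A picture is of the moment at which its call begins. There is no depth.
- finish_job(): hands the job in; it is judged then, once.
Trained networks look in a picture, given as the dict that the camera call returned (one of the last four; its "shot" number tells which), for a name from the list of things; names that differ only in an ending like _2 or _b are one class to them, and where a whole thing is asked for, a point or a joint stands for the part that bears it (a point fixed in the world has none). Each returns a list of dicts, best first, with "confidence" (0 to 1); they miss things now and then, are a little off and sometimes report something else, mostly with a low value. They report only what shows in the picture. A call takes as long as a camera call. They do not tell look-alikes from the thing itself.
- trace(picture, target): "pixels" (420x560 bool, what is visible of it) and "position" ([row, column] in pixels, amid what is visible of it).
- mark_of(picture, target): "position" ([row, column] in pixels: a listed point, or the origin of a listed thing).
The state is a dict: "clock": time; "q": joint angles; "joint_velocities": joint speeds; "joint_efforts": joint torques, N m; "tool_pos": TCP position; "tool_rot": TCP orientation; "contact_force": force on the tool from outside, world axes, zero at the start; "moment": the same for the moment, N m; "grip_width": finger opening in m; "grip_force": force on a finger pad.
Only numpy, scipy, OpenCV 4.12 (cv2) and the standard library are available. Lean on these libraries where they do the work, as an engineer would, in place of code of your own. Each camera call takes 0.05 s, during which the arm holds its last target. There are 200 camera calls.

## Task

Line the four relays up by height on the four plates of the test rack, one to a plate: the shortest on the plate next to the green lamp, rising step by step to the tallest next to the red lamp. Stand each one upright in the middle of its plate with its long side along the row, and let go of it; never let a relay tip over on the way.

Things in the scene. Friction and masses are not known exactly. Their poses are not given: they have to be found in the camera images.
- relay_white_mid (a point): The shortest of four relays: an upright white box 46 mm tall, 30 mm (own x) by 48 mm (own y), straight-sided, with a grey band round its foot, a pale label and small green dot on top, copper strips on one broad side. 50 to 170 g. The point is its centre, 23 mm above its underside; z up. Starts standing on the table (z = 0), long side within 35 degrees of the world y axis.
- relay_blue_mid (a point): The second shortest of four relays: an upright blue box 60 mm tall, 30 mm (own x) by 48 mm (own y), straight-sided, with a grey band round its foot, a pale label and small yellow dot on top, copper strips on one broad side. 50 to 170 g. The point is its centre, 30 mm above its underside; z up. Starts standing on the table (z = 0), long side within 35 degrees of the world y axis.
- relay_orange_mid (a point): The second tallest of four relays: an upright orange box 74 mm tall, 30 mm (own x) by 48 mm (own y), straight-sided, with a grey band round its foot, a pale label and small white dot on top, copper strips on one broad side. 50 to 170 g. The point is its centre, 37 mm above its underside; z up. Starts standing on the table (z = 0), long side within 35 degrees of the world y axis.
- relay_black_mid (a point): The tallest of four relays: an upright black box 88 mm tall, 30 mm (own x) by 48 mm (own y), straight-sided, with a grey band round its foot, a pale label and small red dot on top, copper strips on one broad side. 50 to 170 g. The point is its centre, 44 mm above its underside; z up. Starts standing on the table (z = 0), long side within 35 degrees of the world y axis.
- plate_a_top (a point): The leftmost (from the robot, left = +y) of four identical fixed black plates, 85 mm apart in a row on a low aluminium rack that moves and is up to 15 degrees askew each time. 48 mm (own x) by 66 mm (own y, along the row), with a white outline for one relay, long side along the row. The point is the centre of its upper face, 12 mm above the table; z up. Left to right is always a, b, c, d.
- plate_b_top (a point): The second from the left (from the robot, left = +y) of four identical fixed black plates, 85 mm apart in a row on a low aluminium rack that moves and is up to 15 degrees askew each time. 48 mm (own x) by 66 mm (own y, along the row), with a white outline for one relay, long side along the row. The point is the centre of its upper face, 12 mm above the table; z up. Left to right is always a, b, c, d.
- plate_c_top (a point): The second from the right (from the robot, left = +y) of four identical fixed black plates, 85 mm apart in a row on a low aluminium rack that moves and is up to 15 degrees askew each time. 48 mm (own x) by 66 mm (own y, along the row), with a white outline for one relay, long side along the row. The point is the centre of its upper face, 12 mm above the table; z up. Left to right is always a, b, c, d.
- plate_d_top (a point): The rightmost (from the robot, left = +y) of four identical fixed black plates, 85 mm apart in a row on a low aluminium rack that moves and is up to 15 degrees askew each time. 48 mm (own x) by 66 mm (own y, along the row), with a white outline for one relay, long side along the row. The point is the centre of its upper face, 12 mm above the table; z up. Left to right is always a, b, c, d.
- lamp_green: Fixed green dome lamp, 30 mm across and 28 mm tall, on the rack beyond one end of the row of plates (72 mm from the centre of the end plate, in line with the row); the red lamp is at the other end. Which end is which changes. Origin: centre of its underside, 8 mm above the table.
- lamp_red: Fixed red dome lamp, 30 mm across and 28 mm tall, on the rack beyond one end of the row of plates (72 mm from the centre of the end plate, in line with the row); the green lamp is at the other end. Which end is which changes. Origin: centre of its underside, 8 mm above the table.
Not all that is in view belongs to the job. Of the things shaped like the part that bears relay_white_mid, the white one is meant.

How it is judged:
By the outcome, as a careful person would: the job done as asked, in the order asked, and still so for the second after the job is handed in, with the robot touching nothing.
It also fails if it takes over 106 s, if anything falls off the work surface, if the arm or the gripper's body presses on something with over 40 N, if the wrist force passes 120 N, or if a joint passes its speed limit or range.

## Working session

There is one attempt and no reset: what is moved stays moved. The work goes in short steps, Python scripts to look and compute and a shell command to move; the robot and the scene stay as the last step left them, time stands still between calls to the robot, and variables do not carry over. Pictures are saved under pics/ and viewed, at most 14 in all, crops included, and the job is handed in when it is done.

```bash
mkdir -p pics; ls
python3 - <<'E'
from station import *
import cv2
s=sense();print({k:s[k] for k in('clock','tool_pos','tool_rot','grip_width')},pinch_z)
for n in('top','side'):
    p=get_image(n);cv2.imwrite(f'pics/{n}0.png',p['pixels'][:,:,::-1]);print(p['intrinsics'],p['rvec'],p['tvec'])
E
```

```text
pics
{'clock': 0.0, 'tool_pos': array([ 0.22680678, -0.58185996,  0.23041401]), 'tool_rot': array([[ 9.31673761e-01,  3.63295374e-01, -6.88875190e-04],
       [ 3.63296026e-01, -9.31672264e-01,  1.67062662e-03],
       [-3.48749840e-05, -1.80674461e-03, -9.99998367e-01]]), 'grip_width': 0.08520184496698782} 0.0187
[[526.284724     0.         281.53991644]
 [  0.         526.284724   212.78544192]
 [  0.           0.           1.        ]] [ 2.21031626 -2.15115625  0.09714222] [-0.01714693  0.54000949  0.94242935]
[[389.20398896   0.         282.51781665]
 [  0.         389.20398896 209.25811897]
 [  0.           0.           1.        ]] [ 0.09387096 -2.79373608  1.42278709] [0.51240606 0.0630269  0.69430925]
```

View pics/top0.png

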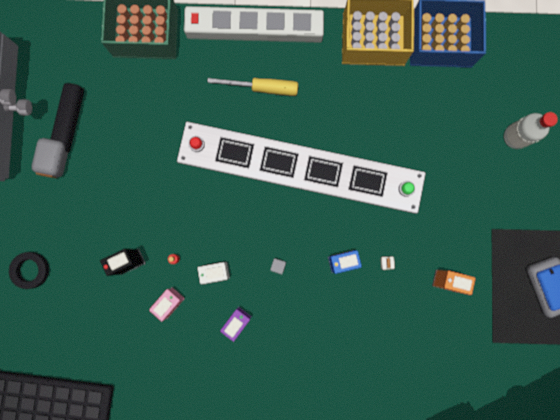

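View pics/side0.png

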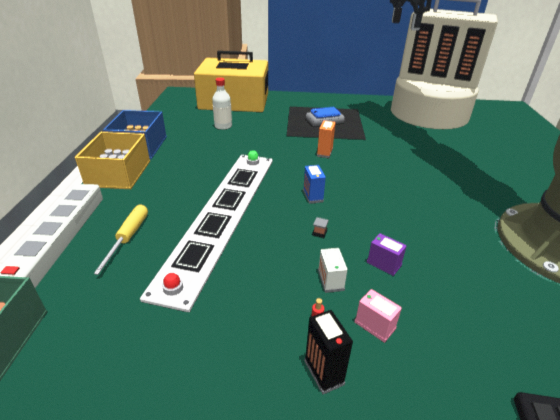

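The top view (up = +x, left = +y) shows the rack with the red lamp at (196,144), at plate a, and the green lamp at (408,188), at plate d. Black is at (122,262), white (213,273), blue (346,261) and orange (455,282).

Three things share the short relay shape: white (213,273), pink (166,305) and purple (236,325). Only the one at (213,273) is white, so I'll check it in an enlarged crop and measure everything.

```bash
cat > h.py <<'E'
from station import *
import cv2, numpy as np
from scipy.optimize import minimize
H=dict(white=.046,blue=.060,orange=.074,black=.088)
def cam(p): return np.array(p['intrinsics']),np.array(p['rvec'],float),np.array(p['tvec'],float)
def ray(p,rc,z):
    K,r,t=cam(p);R=cv2.Rodrigues(r)[0];c=-R.T@t
    d=R.T@np.linalg.inv(K)@np.array([rc[1],rc[0],1.]);return (c+d*(z-c[2])/d[2])
def hull(p,x,y,yaw,h,z0):
    c,s=np.cos(yaw),np.sin(yaw)
    P=np.array([[x+c*a-s*b,y+s*a+c*b,z] for a in(-.015,.015) for b in(-.024,.024) for z in(z0,z0+h)])
    K,r,t=cam(p);uv=cv2.projectPoints(P,r,t,K,None)[0][:,0]
    return cv2.convexHull(uv.astype(np.float32))[:,0]
def iou(p,m,v,h,z0):
    S=4;a=np.zeros((420*S,560*S),np.uint8)
    cv2.fillConvexPoly(a,((hull(p,*v,h,z0)+.5)*S).round().astype(np.int32),1)
    a=cv2.resize(a.astype(np.float32),(560,420),interpolation=cv2.INTER_AREA)
    return np.minimum(a,m).sum()/np.maximum(a,m).sum()
def fit(pics,n,z0=0.,pick=None):
    h=H[n];ms=[]
    for p in pics:
        L=trace(p,f'relay_{n}_mid')
        if pick is not None: L=[d for d in L if np.median(p['pixels'][d['pixels']],axis=0).min()>pick] # white only
        if L: ms.append((p,L[0]['pixels'].astype(np.float32),L[0]))
    best=None
    x0=ray(ms[0][0],ms[0][2]['position'],z0+h*.7)
    for yaw in np.radians([-30,-10,10,30]):
        f=lambda v:-sum(iou(p,m,(v[0]/100,v[1]/100,v[2]),h,z0) for p,m,_ in ms)
        r=minimize(f,[x0[0]*100,x0[1]*100,yaw],method='Nelder-Mead',options=dict(initial_simplex=[[x0[0]*100,x0[1]*100,yaw],[x0[0]*100+2,x0[1]*100,yaw],[x0[0]*100,x0[1]*100+2,yaw],[x0[0]*100,x0[1]*100,yaw+.3]],maxiter=120))
        if best is None or r.fun<best.fun: best=r
    v=best.x;print(n,'xy mm',(v[:2]*10).round(1),'yaw',np.degrees(v[2]).round(1),'IoU',[round(float(iou(p,m,(v[0]/100,v[1]/100,v[2]),h,z0)),2) for p,m,_ in ms],[np.round(d['position']) for _,_,d in ms])
    return v
E
python3 - <<'E'
from h import *
T=get_image('top');S=get_image('side')
for p in(T,S):
    for d in trace(p,'relay_white_mid'): print('cand',np.round(d['position']),d['confidence'],np.median(p['pixels'][d['pixels']],axis=0))
    for k in 'abcd': print(k,[(np.round(d['position'],1).tolist(),round(d['confidence'],2),(ray(p,d['position'],.012)*1e3).round(1)[:2].tolist()) for d in mark_of(p,f'plate_{k}_top')][:4])
    for k in('green','red'): print(k,[((ray(p,d['position'],.008)*1e3).round(1)[:2].tolist(),round(d['confidence'],2)) for d in mark_of(p,'lamp_'+k)][:2])
for n in H: fit([T,S],n,pick=100 if n=='white' else None)
c=T['pixels'][230:350,80:280,::-1];c=cv2.resize(c,None,fx=4,fy=4,interpolation=2)
cv2.imwrite('pics/crop.png',c)
E
```

```text
cand [305. 164.] 0.9 [226. 172. 196.]
cand [322. 236.] 0.84 [159.  101.5 188. ]
cand [270. 213.] 0.8 [230. 228. 219.]
a [([152.4, 233.8], 0.69, [652.1, 89.8])]
b [([159.9, 281.1], 0.93, [640.4, 1.0])]
c [([170.0, 322.8], 0.76, [623.5, -77.4])]
d [([177.8, 365.3], 0.97, [611.0, -157.1])]
green [([593.7, -234.6], 0.8)]
red [([442.7, 284.1], 0.63), ([661.7, 157.8], 0.49)]
cand [317. 376.] 0.91 [169. 103. 122.]
cand [254. 387.] 0.72 [ 80.  48. 103.]
cand [272. 333.] 0.69 [164. 169. 160.]
a [([253.8, 193.1], 0.7, [654.8, 90.0]), ([137.4, 323.6], 0.3, [428.6, -367.6])]
b [([221.4, 213.2], 0.67, [639.4, 2.2])]
c [([197.5, 229.5], 0.57, [622.7, -76.3])]
d [([174.2, 243.6], 0.63, [607.2, -167.3])]
green [([596.1, -222.1], 0.57), ([659.3, 93.2], 0.26)]
red [([665.3, 162.3], 0.59)]
white xy mm [371.6 200.4] yaw 50.6 IoU [0.94, 0.89] [array([305., 164.]), array([317., 376.])]
blue xy mm [ 456.4 -116. ] yaw 15.3 IoU [0.92, 0.89] [array([262., 344.]), array([184., 314.])]
orange xy mm [ 425.2 -311.1] yaw -13.4 IoU [0.95, 0.86] [array([279., 453.]), array([138., 326.])]
black xy mm [447.2 278. ] yaw 25.4 IoU [0.96] [array([354., 326.])]
```

View pics/crop.png

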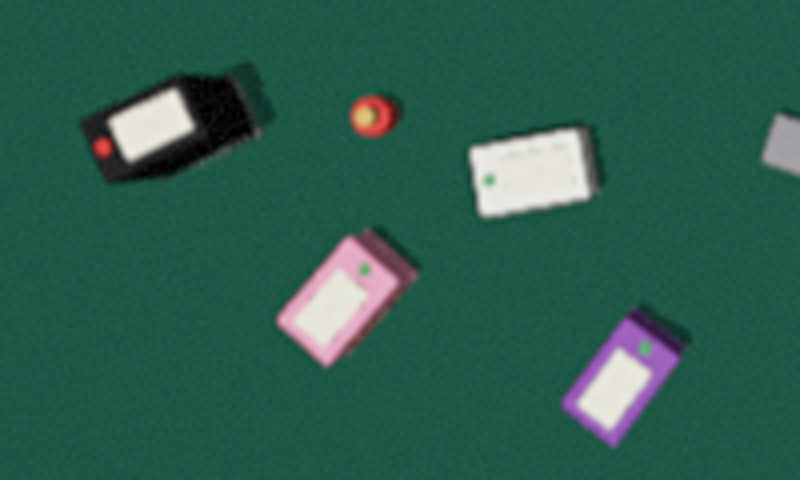

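The crop confirms it: the white relay with the green dot is at top pixel (213,273), while pink and purple are look-alikes. Next I'll refine the rack from its plates, and refit white and black.

```bash
cat > h2.py <<'E'
from h import *
from scipy.optimize import least_squares
def fitmask(pm,n,x0,z0=0.):
    h=H[n];best=None
    f=lambda v:-sum(iou(p,m,(v[0]/100,v[1]/100,v[2]),h,z0) for p,m in pm)
    for yaw in np.radians([-30,-10,10,30]):
        a=np.array([x0[0]*100,x0[1]*100,yaw])
        r=minimize(f,a,method='Nelder-Mead',options=dict(initial_simplex=[a,a+[2,0,0],a+[0,2,0],a+[0,0,.3]],maxiter=120))
        if best is None or r.fun<best.fun: best=r
    v=best.x;print(n,'xy mm',(v[:2]*10).round(1),'yaw',np.degrees(v[2]).round(1),'IoU',[round(float(iou(p,m,(v[0]/100,v[1]/100,v[2]),h,z0)),2) for p,m in pm]);return v
E
python3 - <<'E'
from h2 import *
T=get_image('top');S=get_image('side')
pm=[]
for p in(T,S):
    for d in trace(p,'relay_white_mid'):
        if np.ptp(np.median(p['pixels'][d['pixels']],axis=0))<20: pm.append((p,d['pixels'].astype(np.float32)));print(d['position'])
fitmask(pm,'white',ray(T,(271,213),.04))
I=T['pixels'].astype(int);m=np.zeros((420,560),np.uint8);r=(slice(240,285),slice(95,155))
m[r]=(I[r][...,1]-I[r][...,0]<15)
print('black px',m.sum())
c=max(cv2.findContours(m,0,2)[0],key=cv2.contourArea);m[:]=0;cv2.fillConvexPoly(m,cv2.convexHull(c),1);print(c[:,0].min(0),c[:,0].max(0))
pm=[(T,m.astype(np.float32)),(S,trace(S,'relay_black_mid')[0]['pixels'].astype(np.float32))]
fitmask(pm,'black',(.447,.278))
# plates
for p,box in((T,(115,215,170,430)),(S,(145,305,140,280))):
    I=p['pixels'].astype(int);a,b,c0,d=box
    w=np.zeros((420,560),np.uint8);w[a:b,c0:d]=(I[a:b,c0:d].min(2)>110)
    c=max(cv2.findContours(w,0,2)[0],key=cv2.contourArea);f=np.zeros_like(w);cv2.drawContours(f,[c],-1,1,-1)
    dark=((I.max(2)<110)&(f>0)).astype(np.uint8)
    cs=[cv2.convexHull(k) for k in cv2.findContours(cv2.morphologyEx(dark,2,np.ones((1,1))),0,2)[0]]
    cs=[k for k in cs if cv2.contourArea(k)>200]
    out=[]
    for k in cs:
        q=np.array([ray(p,(v[0][1],v[0][0]),.012)[:2] for v in k])*1e3
        rc=cv2.minAreaRect(q.astype(np.float32));out.append(rc[0]);print(np.round(rc[0],1),np.round(rc[1],1),round(rc[2],1))
    out=np.array(sorted(out,key=lambda v:-v[1]))
    if len(out)==4:
        g=lambda v:(np.array([[v[0]-np.sin(v[2])*85*k,v[1]+np.cos(v[2])*85*k] for k in(1.5,.5,-.5,-1.5)])-out).ravel()
        r=least_squares(g,[630,-35,-.1],loss='soft_l1');v=r.x;print('rack',v[:2].round(1),'yaw',np.degrees(v[2]).round(2),'res',r.fun.round(1))
        print((g(v).reshape(4,2)+out).round(1).tolist())
E
```

```text
[271.5, 212.5]
[271.1, 333.9]
white xy mm [429.9 117.9] yaw 10.2 IoU [0.9, 0.86]
black px 768
[101 249] [144 274]
black xy mm [445.5 276.8] yaw 25.1 IoU [0.92, 0.93]
[ 605.9 -161.4] [63.2 45.2] 79.4
[621.3 -77.9] [62.7 45.2] 79.8
[637.    5.5] [63.  45.2] 79.4
[652.6  88.8] [63.2 45.3] 79.6
rack [629.2 -36.3] yaw -10.59 res [ 0.   0.2  0.   0.1  0.1 -0.1 -0.1 -0.2]
[[652.6, 89.1], [637.0, 5.5], [621.4, -78.0], [605.8, -161.6]]
[654.8  90.8] [47.3 29.3] 79.4
[654.2  93.6] [64.7 46.8] 79.3
[639.3   7.5] [46.3 29.3] 79.4
[638.8  11.1] [63.6 46.6] 80.0
[623.5 -71.4] [62.5 46.3] 79.8
[ 607.8 -153.4] [62.3 45.7] 78.5
```

Both cameras agree to about 2 mm, and the rack fit has 0.2 mm residuals. The plate targets are a (653.5,90), b (638,6.5), c (622.5,-77), d (607,-160.5), with row yaw -10.6°. White goes on d, blue on c, orange on b and black on a. I'll start with orange, moving above it first.

```bash
python3 -m jog '{"grip":[0,0,0,0,0,0,0,0,0,0],"slide":[[20,27,-8],[20,27,-8],[20,27,-8],[20,27,-8],[20,27,-8],[20,27,-8],[20,27,-8],[20,27,-8],[20,27,-8],[18,28,-8]],"roll":[0.097,0.097,0.097,0.097,0.097,0.097,0.097,0.097,0.097,0.092]}' 40
python3 - <<'E'
from h import *
s=sense();print(s['tool_pos']*1e3,np.degrees(np.arctan2(s['tool_rot'][1,1],s['tool_rot'][0,1])),s['q'],s['contact_force'])
p=get_image('side');cv2.imwrite('pics/s1.png',p['pixels'][:,:,::-1])
E
```

```text
clock: 2.55
tool_pos: [0.426, -0.3104, 0.1512]
tool_rot: [[0.228, 0.974, 0.001], [0.974, -0.228, -0.0], [-0.0, 0.001, -1.0]]
contact_force: [-0.7, 0.7, 0.3]
grip_width: 0.0857
grip_force: 0.0
[ 425.99966879 -310.35145923  151.19290376] -13.193706664380402 [ 53.6424428   27.00544287 -29.70121849 107.13780411  17.02944785
  50.20387962   2.42697242] [-0.74796185  0.71265774  0.28473374]
```

View pics/s1.png

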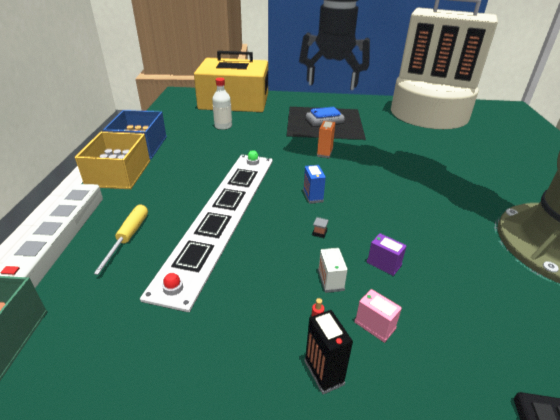

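The gripper sits above the orange relay (side view (327,138)) as planned. I'll descend, close and lift a little.

```bash
python3 -m jog '{"grip":[0,0,0,0,0,0,0,0,0,0],"slide":[[-1,-1,-14],[0,0,-14],[0,0,-14],[0,0,-14],[0,0,-14],[0,0,-14],[0,0,-13],[0,0,-11],[0,0,-10],[0,0,-7]],"roll":[0,0,0,0,0,0,0,0,0,0]}' 40
python3 -m jog '{"grip":[0.3,0.5,0.7,0.9,0.9,0.9,0.9,0.9,0.9,0.9],"slide":[[0,0,0],[0,0,0],[0,0,0],[0,0,0],[0,0,0],[0,0,0],[0,0,0],[0,0,0],[0,0,0],[0,0,0]],"roll":[0,0,0,0,0,0,0,0,0,0]}' 40
```

```text
clock: 3.6
tool_pos: [0.4239, -0.3123, 0.0255]
tool_rot: [[0.232, 0.973, -0.0], [0.973, -0.232, 0.0], [0.0, -0.0, -1.0]]
contact_force: [-0.3, -0.3, 0.4]
grip_width: 0.0854
grip_force: 0.0
clock: 4.6
tool_pos: [0.4244, -0.3125, 0.0268]
tool_rot: [[0.232, 0.973, 0.001], [0.973, -0.232, -0.001], [-0.0, 0.001, -1.0]]
contact_force: [0.1, 1.5, 6.6]
grip_width: 0.0295
grip_force: 43.0
```

```bash
python3 -m jog '{"grip":[0.9,0.9,0.9,0.9,0.9,0.9,0.9,0.9,0.9,0.9],"slide":[[0,0,5],[0,0,10],[0,0,15],[0,0,18],[0,0,18],[3,5,14],[6,10,0],[12,17,0],[17,25,0],[20,30,0]],"roll":[0,0,0,0,0,0,0,0,0,0]}' 40
python3 -m jog '{"grip":[0.9,0.9,0.9,0.9,0.9,0.9,0.9,0.9,0.9,0.9],"slide":[[20,30,0],[20,30,0],[20,30,0],[20,30,0],[20,30,0],[20,30,0],[17,25,0],[12,18,0],[5,8,0],[2,1,0]],"roll":[0.007,0.007,0.007,0.007,0.007,0.007,0.007,0,0,0]}'
python3 - <<'E'
from h import *
s=sense();print(s['tool_pos']*1e3,np.degrees(np.arctan2(s['tool_rot'][1,1],s['tool_rot'][0,1])),s['contact_force'],s['grip_width'])
p=get_image('side');cv2.imwrite('pics/s2.png',p['pixels'][:,:,::-1])
fit([p],'orange',z0=s['tool_pos'][2]-.0268)
E
```

```text
clock: 5.6
tool_pos: [0.4818, -0.2247, 0.1057]
tool_rot: [[0.234, 0.972, -0.001], [0.972, -0.234, 0.0], [-0.0, -0.001, -1.0]]
contact_force: [0.4, 0.4, -1.6]
grip_width: 0.0296
grip_force: 42.1
clock: 6.6
tool_pos: [0.6377, 0.0085, 0.1056]
tool_rot: [[0.182, 0.983, -0.001], [0.983, -0.182, 0.001], [0.0, -0.001, -1.0]]
contact_force: [-0.1, -0.1, -0.9]
grip_width: 0.0296
grip_force: 42.1
[637.70477048   8.53661436 105.60944575] -10.462810818393576 [-0.09829844 -0.09815012 -0.94015823] 0.029573147283985822
orange xy mm [644.5  14.5] yaw 10.3 IoU [0.83] [array([178., 201.])]
```

View pics/s2.png

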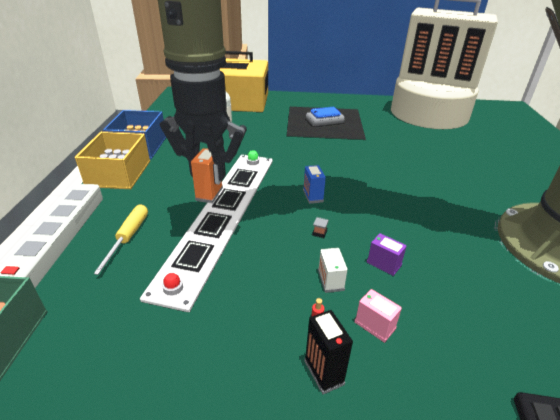

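The orange relay is held upright above plate b, side view (206,176). I'll lower it to just above the plate and look closely.

```bash
python3 -m jog '{"grip":[0.9,0.9,0.9,0.9,0.9,0.9,0.9,0.9,0.9,0.9],"slide":[[0,-2,-8],[0,0,-8],[0,0,-8],[0,0,-8],[0,0,-8],[0,0,-7],[0,0,-6],[0,0,-5],[0,0,-3],[0,0,-1]],"roll":[0,0,0,0,0,0,0,0,0,0]}'
python3 - <<'E'
from h import *
s=sense();print(s['tool_pos']*1e3,s['contact_force'])
a=get_image('side')['pixels'];b=get_image('top')['pixels']
c=np.hstack([cv2.resize(a[150:290,140:280],(390,390),interpolation=2),cv2.resize(b[100:210,260:370],(390,390),interpolation=2)])
cv2.imwrite('pics/c2.png',c[:,:,::-1])
E
```

```text
clock: 7.7
tool_pos: [0.6379, 0.0047, 0.044]
tool_rot: [[0.184, 0.983, -0.0], [0.983, -0.184, -0.0], [-0.0, -0.0, -1.0]]
contact_force: [0.2, 0.9, -1.1]
grip_width: 0.0295
grip_force: 42.1
[637.9303063    4.74014095  43.95567891] [ 0.23403292  0.90565213 -1.08416549]
```

View pics/c2.png

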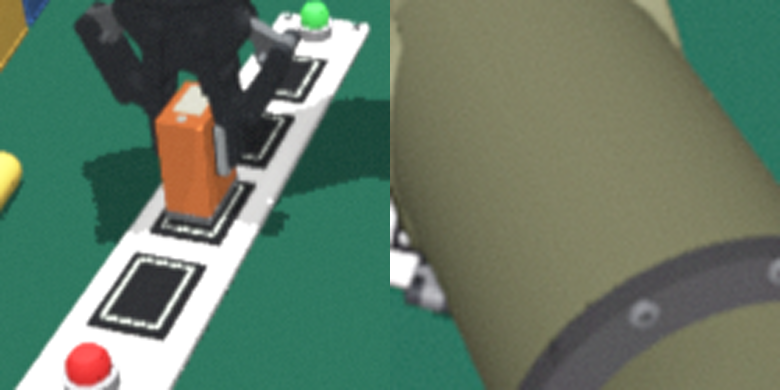

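```bash
python3 -m jog '{"grip":[0.9,0.9,0.9,0.9,0.9,0.7,0.4,0.2,0,0],"slide":[[0,0,-2],[0,0,-2],[0,0,-1],[0,0,-0.5],[0,0,0],[0,0,0],[0,0,0],[0,0,0],[0,0,0],[0,0,0]],"roll":[0,0,0,0,0,0,0,0,0,0]}'
python3 -m jog '{"grip":[0,0,0,0,0,0,0,0,0,0],"slide":[[0,0,0],[0,0,4],[0,0,8],[0,0,13],[0,0,17],[0,0,20],[0,0,20],[0,0,20],[-10,-7,5],[-20,-13,0]],"roll":[0,0,0,0,0,0,0,0,0,0]}'
python3 -m jog '{"grip":[0,0,0,0,0,0,0,0,0,0],"slide":[[-20,-13,0],[-20,-13,0],[-20,-13,0],[-20,-13,0],[-20,-13,0],[-20,-13,0],[-15,-11,0],[-10,-8,0],[-5,-4,0],[-2,0,0]],"roll":[0.05,0.05,0.05,0.05,0.05,0.05,0.05,0.05,0.05,0]}'
python3 - <<'E'
from h import *
s=sense();print(s['tool_pos']*1e3,np.degrees(np.arctan2(s['tool_rot'][1,1],s['tool_rot'][0,1])))
T=get_image('top');S=get_image('side');fit([T,S],'orange',z0=.012);fit([S],'blue')
cv2.imwrite('pics/t3.png',T['pixels'][:,:,::-1])
E
```

```text
clock: 8.8
tool_pos: [0.6381, 0.0047, 0.0388]
tool_rot: [[0.184, 0.983, 0.0], [0.983, -0.184, 0.0], [0.0, 0.0, -1.0]]
contact_force: [0.3, 0.5, 0.7]
grip_width: 0.0845
grip_force: 0.0
clock: 9.8
tool_pos: [0.6087, -0.0145, 0.1472]
tool_rot: [[0.182, 0.983, 0.003], [0.983, -0.182, 0.001], [0.001, 0.003, -1.0]]
contact_force: [0.1, -0.0, -0.6]
grip_width: 0.0858
grip_force: 0.0
clock: 10.8
tool_pos: [0.4544, -0.1175, 0.1457]
tool_rot: [[-0.261, 0.965, -0.001], [0.965, 0.261, -0.001], [-0.0, -0.001, -1.0]]
contact_force: [-0.7, -0.6, -0.4]
grip_width: 0.0853
grip_force: 0.0
[ 454.35995676 -117.49130998  145.6907946 ] 15.111932773934008
orange xy mm [638.6   6.1] yaw -8.4 IoU [0.9, 0.92] [array([153., 276.]), array([205., 209.])]
blue xy mm [ 458.1 -112.3] yaw 13.5 IoU [0.93] [array([182., 319.])]
```

View pics/t3.png

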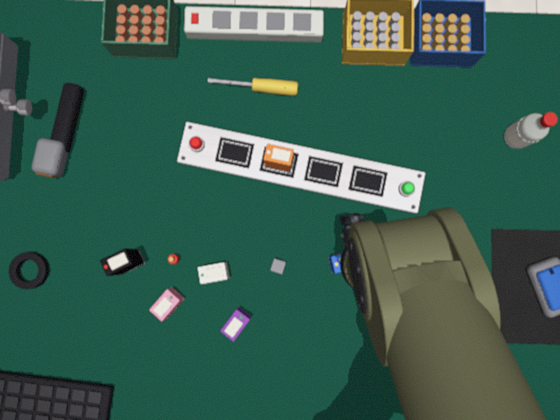

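The orange relay stands centred on plate b, top view (279,156): measured (638.6,6.1) against a target of (638,6.5). Blue is next.

```bash
python3 -m jog '{"grip":[0,0,0,0,0,0,0,0,0,0],"slide":[[2,2,-14],[0,0,-14],[0,0,-14],[0,0,-14],[0,0,-14],[0,0,-14],[0,0,-13],[0,0,-11],[0,0,-10],[0,0,-7]],"roll":[0,0,0,0,0,0,0,0,0,0]}' 40
python3 -m jog '{"grip":[0.3,0.5,0.7,0.9,0.9,0.9,0.9,0.9,0.9,0.9],"slide":[[0,0,0],[0,0,0],[0,0,0],[0,0,0],[0,0,0],[0,0,0],[0,0,0],[0,0,0],[0,0,0],[0,0,0]],"roll":[0,0,0,0,0,0,0,0,0,0]}' 40
python3 -m jog '{"grip":[0.9,0.9,0.9,0.9,0.9,0.9,0.9,0.9,0.9,0.9],"slide":[[0,0,5],[0,0,10],[0,0,15],[0,0,18],[0,0,18],[0,0,14],[0,0,0],[5,1,0],[10,2,0],[15,3,0]],"roll":[0,0,0,0,0,0,-0.05,-0.05,-0.05,-0.05]}' 40
```

```text
clock: 12.05
tool_pos: [0.4581, -0.1141, 0.02]
tool_rot: [[-0.262, 0.965, -0.0], [0.965, 0.262, 0.0], [0.0, -0.0, -1.0]]
contact_force: [-0.9, -0.0, 0.5]
grip_width: 0.0855
grip_force: 0.0
clock: 13.05
tool_pos: [0.4583, -0.1144, 0.0213]
tool_rot: [[-0.262, 0.965, 0.001], [0.965, 0.262, -0.0], [-0.001, 0.001, -1.0]]
contact_force: [-1.0, 0.6, 6.1]
grip_width: 0.0294
grip_force: 40.2
clock: 14.05
tool_pos: [0.4876, -0.1085, 0.1015]
tool_rot: [[-0.062, 0.998, -0.001], [0.998, 0.062, -0.0], [-0.0, -0.001, -1.0]]
contact_force: [0.8, -0.4, 0.4]
grip_width: 0.0295
grip_force: 39.6
```

```bash
python3 -m jog '{"grip":[0.9,0.9,0.9,0.9,0.9,0.9,0.9,0.9,0.9,0.9],"slide":[[18,4,0],[20,5,0],[20,5,0],[20,5,0],[20,5,0],[16,4,0],[11,2,0],[7,1,0],[3,0,0],[0,0,0]],"roll":[-0.04,-0.04,-0.04,-0.04,-0.04,-0.03,-0.017,0,0,0]}'
python3 -m jog '{"grip":[0.9,0.9,0.9,0.9,0.9,0.9,0.9,0.9,0.9,0.9],"slide":[[0,0,-8],[0,0,-10],[0,0,-10],[0,0,-10],[0,0,-8],[0,0,-7],[0,0,-5],[0,0,-4],[0,0,-2],[0,0,0]],"roll":[0,0,0,0,0,0,0,0,0,0]}'
python3 - <<'E'
from h import *
s=sense();print(s['tool_pos']*1e3,np.degrees(np.arctan2(s['tool_rot'][1,1],s['tool_rot'][0,1])))
E
```

```text
clock: 15.05
tool_pos: [0.6227, -0.0776, 0.1007]
tool_rot: [[0.181, 0.984, -0.001], [0.984, -0.181, -0.0], [-0.0, -0.001, -1.0]]
contact_force: [0.1, 0.4, -1.1]
grip_width: 0.0291
grip_force: 39.6
clock: 16.05
tool_pos: [0.623, -0.0773, 0.0366]
tool_rot: [[0.181, 0.983, -0.0], [0.983, -0.181, 0.0], [-0.0, -0.0, -1.0]]
contact_force: [-0.5, 0.3, -0.8]
grip_width: 0.0297
grip_force: 39.6
[622.99952729 -77.2869822   36.64642344] -10.4266657037826
```

```bash
python3 -m jog '{"grip":[0.9,0.9,0.9,0.9,0.9,0.7,0.4,0.2,0,0],"slide":[[0,0,-1],[0,0,-1],[0,0,-1],[0,0,-0.5],[0,0,0],[0,0,0],[0,0,0],[0,0,0],[0,0,0],[0,0,0]],"roll":[0,0,0,0,0,0,0,0,0,0]}'
python3 -m jog '{"grip":[0,0,0,0,0,0,0,0,0,0],"slide":[[0,0,0],[0,0,4],[0,0,8],[0,0,13],[0,0,17],[0,0,20],[0,0,20],[0,0,20],[-10,10,5],[-20,20,0]],"roll":[0,0,0,0,0,0,0,0,0,0]}'
python3 -m jog '{"grip":[0,0,0,0,0,0,0,0,0,0],"slide":[[-20,20,0],[-22,22,0],[-22,22,0],[-22,22,0],[-22,22,0],[-20,20,0],[-15,15,0],[-11,12,0],[-7,8,0],[-2,2,0]],"roll":[0.04,0.04,0.04,0.04,0.04,0.04,0.04,0.04,0.04,0]}'
python3 - <<'E'
from h2 import *
s=sense();print(s['tool_pos']*1e3,np.degrees(np.arctan2(s['tool_rot'][1,1],s['tool_rot'][0,1])))
T=get_image('top');S=get_image('side');fit([T,S],'blue',z0=.012)
cv2.imwrite('pics/s4.png',S['pixels'][:,:,::-1])
E
```

```text
clock: 17.05
tool_pos: [0.6231, -0.0772, 0.0333]
tool_rot: [[0.181, 0.983, 0.0], [0.983, -0.181, 0.0], [0.0, 0.0, -1.0]]
contact_force: [0.6, 1.0, -0.5]
grip_width: 0.0843
grip_force: 0.0
clock: 18.05
tool_pos: [0.5936, -0.048, 0.1415]
tool_rot: [[0.184, 0.983, 0.003], [0.983, -0.184, -0.001], [0.0, 0.003, -1.0]]
contact_force: [-0.9, 0.6, -0.2]
grip_width: 0.0852
grip_force: 0.0
clock: 19.05
tool_pos: [0.4296, 0.1184, 0.1403]
tool_rot: [[-0.18, 0.984, 0.0], [0.984, 0.18, 0.0], [0.0, 0.0, -1.0]]
contact_force: [0.5, 0.1, 0.0]
grip_width: 0.0853
grip_force: 0.0
[429.64102917 118.43562613 140.34920007] 10.350643886511948
blue xy mm [622.2 -79. ] yaw -7.6 IoU [0.93, 0.79] [array([170., 323.]), array([184., 233.])]
```

View pics/s4.png

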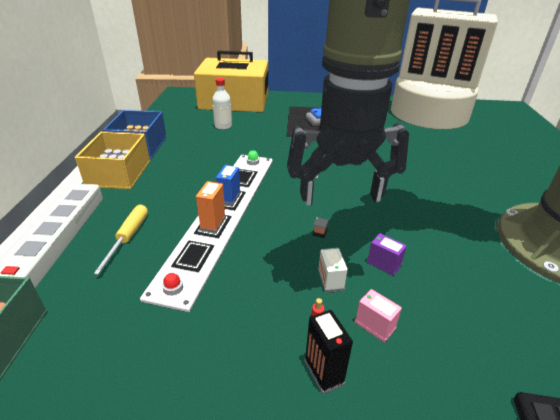

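Blue stands on plate c (side view (229,186)), orange on b (211,206), and the gripper is over white (333,270). I'll grasp white.

```bash
python3 -m jog '{"grip":[0,0,0,0,0,0,0,0,0,0],"slide":[[0,0,-14],[0,0,-14],[0,0,-14],[0,0,-14],[0,0,-14],[0,0,-14],[0,0,-14],[0,0,-12],[0,0,-11],[0,0,-7]],"roll":[0,0,0,0,0,0,0,0,0,0]}' 40
python3 -m jog '{"grip":[0.3,0.5,0.7,0.9,0.9,0.9,0.9,0.9,0.9,0.9],"slide":[[0,0,0],[0,0,0],[0,0,0],[0,0,0],[0,0,0],[0,0,0],[0,0,0],[0,0,0],[0,0,0],[0,0,0]],"roll":[0,0,0,0,0,0,0,0,0,0]}' 40
python3 -m jog '{"grip":[0.9,0.9,0.9,0.9,0.9,0.9,0.9,0.9,0.9,0.9],"slide":[[0,0,5],[0,0,10],[0,0,15],[0,0,20],[0,0,20],[0,0,20],[0,0,16],[3,-5,10],[6,-10,5],[10,-17,0]],"roll":[0,0,0,0,0,0,-0.03,-0.03,-0.03,-0.03]}' 40
```

```text
clock: 20.25
tool_pos: [0.4302, 0.1172, 0.0113]
tool_rot: [[-0.176, 0.984, -0.001], [0.984, 0.176, -0.0], [-0.0, -0.001, -1.0]]
contact_force: [0.4, 0.1, 0.4]
grip_width: 0.0856
grip_force: 0.0
clock: 21.25
tool_pos: [0.4304, 0.1178, 0.0129]
tool_rot: [[-0.177, 0.984, 0.001], [0.984, 0.177, 0.0], [-0.0, 0.001, -1.0]]
contact_force: [0.2, -0.7, 6.9]
grip_width: 0.0297
grip_force: 39.6
clock: 22.25
tool_pos: [0.4494, 0.0854, 0.134]
tool_rot: [[-0.057, 0.998, 0.001], [0.998, 0.057, 0.0], [0.0, 0.001, -1.0]]
contact_force: [0.3, 0.1, -0.3]
grip_width: 0.0297
grip_force: 39.2
```

```bash
python3 -m jog '{"grip":[0.9,0.9,0.9,0.9,0.9,0.9,0.9,0.9,0.9,0.9],"slide":[[12,-19,0],[15,-23,0],[18,-28,0],[18,-28,0],[18,-28,0],[18,-28,0],[18,-28,0],[18,-28,0],[13,-21,0],[7,-11,0]],"roll":[-0.03,-0.03,-0.03,-0.03,-0.03,-0.03,-0.03,-0.032,0,0]}'
python3 -m jog '{"grip":[0.9,0.9,0.9,0.9,0.9,0.9,0.9,0.9,0.9,0.9],"slide":[[3,-4,-5],[0,0,-12],[0,0,-15],[0,0,-15],[0,0,-15],[0,0,-14],[0,0,-12],[0,0,-10],[0,0,-5],[0,0,-2]],"roll":[0,0,0,0,0,0,0,0,0,0]}'
python3 - <<'E'
from h import *
s=sense();print(s['tool_pos']*1e3,np.degrees(np.arctan2(s['tool_rot'][1,1],s['tool_rot'][0,1])))
E
```

```text
clock: 23.25
tool_pos: [0.6041, -0.1602, 0.1321]
tool_rot: [[0.187, 0.982, -0.002], [0.982, -0.187, -0.001], [-0.001, -0.001, -1.0]]
contact_force: [-0.3, -0.1, -0.7]
grip_width: 0.0294
grip_force: 39.2
clock: 24.25
tool_pos: [0.6069, -0.1602, 0.0277]
tool_rot: [[0.183, 0.983, -0.0], [0.983, -0.183, 0.0], [0.0, -0.0, -1.0]]
contact_force: [-0.2, -0.2, -0.3]
grip_width: 0.0297
grip_force: 39.2
[ 606.93679745 -160.24431712   27.74173184] -10.544859029371473
```

```bash
python3 -m jog '{"grip":[0.9,0.9,0.9,0.9,0.9,0.7,0.4,0.2,0,0],"slide":[[0,0,-1],[0,0,-1],[0,0,-1],[0,0,-0.3],[0,0,0],[0,0,0],[0,0,0],[0,0,0],[0,0,0],[0,0,0]],"roll":[0,0,0,0,0,0,0,0,0,0]}'
python3 -m jog '{"grip":[0,0,0,0,0,0,0,0,0,0],"slide":[[0,0,0],[0,0,4],[0,0,10],[0,0,18],[0,0,22],[0,0,25],[0,0,25],[-4,10,16],[-8,20,5],[-11,30,0]],"roll":[0,0,0,0,0,0,0,0,0,0]}'
python3 -m jog '{"grip":[0,0,0,0,0,0,0,0,0,0],"slide":[[-14,37,0],[-15,40,0],[-15,40,0],[-15,40,0],[-15,40,0],[-15,40,0],[-15,40,0],[-15,40,0],[-12,34,0],[-7,19,0]],"roll":[0.07,0.07,0.07,0.07,0.07,0.07,0.07,0.07,0.06,0]}'
python3 - <<'E'
from h2 import *
s=sense();print(s['tool_pos']*1e3,np.degrees(np.arctan2(s['tool_rot'][1,1],s['tool_rot'][0,1])))
T=get_image('top');S=get_image('side')
I=T['pixels'];cv2.imwrite('pics/t5.png',cv2.resize(I[110:290,80:440],(800,400),interpolation=2)[:,:,::-1])
pm=[]
for p in(T,S):
    for d in trace(p,'relay_white_mid'):
        if np.ptp(np.median(p['pixels'][d['pixels']],axis=0))<25: pm.append((p,d['pixels'].astype(np.float32)));print(d['position'])
if pm: fitmask(pm,'white',(.607,-.16),.012)
E
```

```text
clock: 25.25
tool_pos: [0.6071, -0.1603, 0.025]
tool_rot: [[0.183, 0.983, 0.0], [0.983, -0.183, -0.0], [-0.0, 0.0, -1.0]]
contact_force: [-0.7, -0.3, 0.3]
grip_width: 0.0844
grip_force: 0.0
clock: 26.25
tool_pos: [0.5835, -0.0996, 0.1505]
tool_rot: [[0.185, 0.983, 0.001], [0.983, -0.185, -0.0], [-0.0, 0.001, -1.0]]
contact_force: [-0.5, 0.8, -0.1]
grip_width: 0.0854
grip_force: 0.0
clock: 27.25
tool_pos: [0.442, 0.2738, 0.1497]
tool_rot: [[-0.429, 0.903, -0.002], [0.903, 0.429, 0.001], [0.002, -0.001, -1.0]]
contact_force: [0.4, 0.3, -0.6]
grip_width: 0.0854
grip_force: 0.0
[441.98284753 273.77141164 149.71537608] 25.428225066855273
[177.4, 369.5]
[165.2, 244.2]
white xy mm [ 606.3 -160. ] yaw -7.5 IoU [0.95, 0.71]
```

View pics/t5.png

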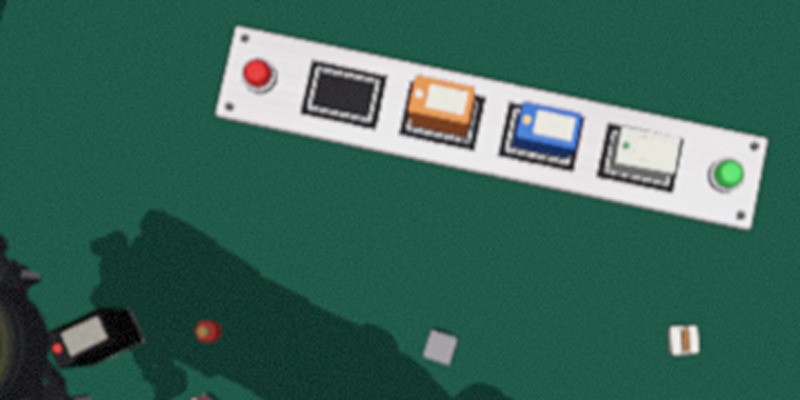

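Orange, blue and white all stand on their plates at crop (440,105), (548,130) and (645,150). The gripper is over black at (97,337), so I'll grasp black.

```bash
python3 -m jog '{"grip":[0,0,0,0,0,0,0,0,0,0],"slide":[[2,2,-3],[1,1,-12],[0,0,-14],[0,0,-14],[0,0,-14],[0,0,-14],[0,0,-14],[0,0,-12],[0,0,-11],[0,0,-6]],"roll":[0,0,0,0,0,0,0,0,0,0]}' 40
python3 -m jog '{"grip":[0.3,0.5,0.7,0.9,0.9,0.9,0.9,0.9,0.9,0.9],"slide":[[0,0,0],[0,0,0],[0,0,0],[0,0,0],[0,0,0],[0,0,0],[0,0,0],[0,0,0],[0,0,0],[0,0,0]],"roll":[0,0,0,0,0,0,0,0,0,0]}' 40
python3 -m jog '{"grip":[0.9,0.9,0.9,0.9,0.9,0.9,0.9,0.9,0.9,0.9],"slide":[[0,0,5],[0,0,10],[0,0,15],[0,0,18],[0,0,18],[0,0,14],[0,0,0],[5,-4,0],[10,-8,0],[13,-11,0]],"roll":[0,0,0,0,0,0,-0.05,-0.05,-0.05,-0.05]}' 40
```

```text
clock: 28.45
tool_pos: [0.4488, 0.2721, 0.0347]
tool_rot: [[-0.422, 0.907, -0.001], [0.907, 0.422, -0.001], [-0.0, -0.001, -1.0]]
contact_force: [-0.4, 1.3, 0.2]
grip_width: 0.085
grip_force: 0.0
clock: 29.45
tool_pos: [0.4493, 0.2729, 0.0364]
tool_rot: [[-0.422, 0.906, 0.001], [0.906, 0.422, 0.0], [-0.0, 0.001, -1.0]]
contact_force: [-0.2, -1.8, 4.9]
grip_width: 0.0294
grip_force: 45.1
clock: 30.45
tool_pos: [0.4776, 0.249, 0.1159]
tool_rot: [[-0.231, 0.973, -0.0], [0.973, 0.231, -0.0], [-0.0, -0.0, -1.0]]
contact_force: [-0.3, -0.2, -2.1]
grip_width: 0.0296
grip_force: 44.4
```

```bash
python3 -m jog '{"grip":[0.9,0.9,0.9,0.9,0.9,0.9,0.9,0.9,0.9,0.9],"slide":[[16,-15,0],[20,-19,0],[22,-21,0],[22,-21,0],[22,-20,0],[22,-20,0],[20,-18,0],[16,-14,0],[10,-10,0],[5,-6,0]],"roll":[-0.05,-0.05,-0.05,-0.05,-0.05,-0.05,-0.05,-0.05,-0.019,0]}'
python3 -m jog '{"grip":[0.9,0.9,0.9,0.9,0.9,0.9,0.9,0.9,0.9,0.9],"slide":[[0,0,-8],[0,0,-10],[0,0,-10],[0,0,-10],[0,0,-8],[0,0,-7],[0,0,-5],[0,0,-3],[0,0,-1],[0,0,0]],"roll":[0,0,0,0,0,0,0,0,0,0]}'
python3 - <<'E'
from h2 import *
s=sense();print(s['tool_pos']*1e3,np.degrees(np.arctan2(s['tool_rot'][1,1],s['tool_rot'][0,1])))
S=get_image('side');I=S['pixels'].copy()
c=cv2.resize(I[180:310,130:270],None,fx=4,fy=4,interpolation=2)
z0=s['tool_pos'][2]-.0364
for off,col in((0,(255,0,0)),(.005,(0,255,0))):
    h=hull(S,s['tool_pos'][0]+.184*off,s['tool_pos'][1]+.983*off,np.radians(-10.6),.088,z0)
    cv2.polylines(c,[np.int32((h-[130,180]+.5)*4)],True,col,1)
cv2.imwrite('pics/c6.png',c[:,:,::-1])
E
```

```text
clock: 31.45
tool_pos: [0.653, 0.083, 0.1153]
tool_rot: [[0.185, 0.983, -0.001], [0.983, -0.185, -0.001], [-0.001, -0.0, -1.0]]
contact_force: [0.1, -0.4, -0.8]
grip_width: 0.0295
grip_force: 44.5
clock: 32.45
tool_pos: [0.6521, 0.0857, 0.0541]
tool_rot: [[0.182, 0.983, 0.0], [0.983, -0.182, 0.0], [0.0, 0.0, -1.0]]
contact_force: [-0.4, -0.0, -1.1]
grip_width: 0.0296
grip_force: 44.5
[652.12644168  85.71862999  54.07670846] -10.486971134123724
```

View pics/c6.png

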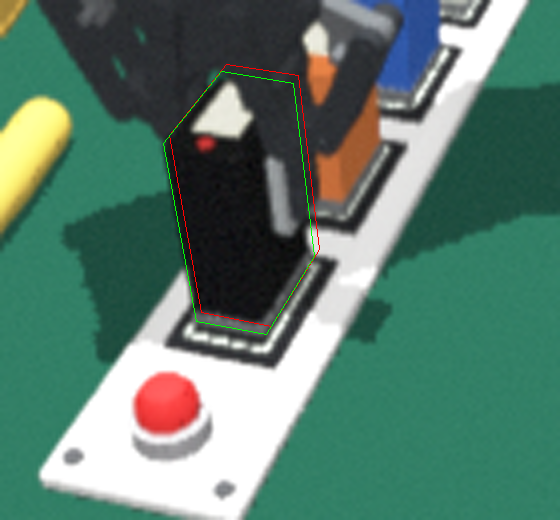

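The side crop shows black upright over plate a, matching the green +5 mm outline, so the offset is right. I'll lower, release and retreat.

```bash
python3 -m jog '{"grip":[0.9,0.9,0.9,0.9,0.9,0.7,0.4,0.2,0,0],"slide":[[0.5,0,-2],[0,0,-2],[0,0,-1.5],[0,0,-0.5],[0,0,0],[0,0,0],[0,0,0],[0,0,0],[0,0,0],[0,0,0]],"roll":[0,0,0,0,0,0,0,0,0,0]}'
python3 -m jog '{"grip":[0,0,0,0,0,0,0,0,0,0],"slide":[[0,0,0],[0,0,4],[0,0,10],[0,0,18],[0,0,22],[0,0,25],[0,0,25],[0,0,20],[-8,0,5],[-16,0,0]],"roll":[0,0,0,0,0,0,0,0,0,0]}'
python3 -m jog '{"grip":[0,0,0,0,0,0,0,0,0,0],"slide":[[-22,0,0],[-25,0,0],[-25,0,0],[-25,0,0],[-25,0,0],[-25,0,0],[-22,0,0],[-16,0,0],[-8,0,0],[-4,0,0]],"roll":[0,0,0,0,0,0,0,0,0,0]}'
python3 - <<'E'
from h2 import *
T=get_image('top');S=get_image('side')
for n in('blue','orange','black'):
    try: fit([T,S],n,z0=.012)
    except Exception as e: print(n,e)
a=cv2.resize(T['pixels'][105:225,170:440],(800,356),interpolation=2)
cv2.imwrite('pics/t7.png',a[:,:,::-1]);cv2.imwrite('pics/s7.png',cv2.resize(S['pixels'][130:310,130:290],(520,585),interpolation=2)[:,:,::-1])
E
```

```text
clock: 33.5
tool_pos: [0.6525, 0.0858, 0.0478]
tool_rot: [[0.182, 0.983, -0.0], [0.983, -0.182, 0.0], [0.0, -0.0, -1.0]]
contact_force: [0.1, -0.1, -0.2]
grip_width: 0.0847
grip_force: 0.0
clock: 34.5
tool_pos: [0.6289, 0.0858, 0.178]
tool_rot: [[0.183, 0.983, 0.002], [0.983, -0.183, 0.001], [0.001, 0.002, -1.0]]
contact_force: [0.4, -0.3, -0.6]
grip_width: 0.0856
grip_force: 0.0
clock: 35.5
tool_pos: [0.4307, 0.0855, 0.177]
tool_rot: [[0.182, 0.983, -0.0], [0.983, -0.182, -0.0], [-0.0, 0.0, -1.0]]
contact_force: [-0.2, 0.3, -0.2]
grip_width: 0.0857
grip_force: 0.0
blue xy mm [622.  -78.9] yaw -10.0 IoU [0.96, 0.76] [array([170., 325.]), array([183., 232.])]
orange xy mm [638.    6.3] yaw -9.0 IoU [0.95, 0.88] [array([154., 277.]), array([205., 210.])]
black xy mm [653.4  91.2] yaw -8.7 IoU [0.95, 0.94] [array([146., 231.]), array([240., 190.])]
```

View pics/t7.png

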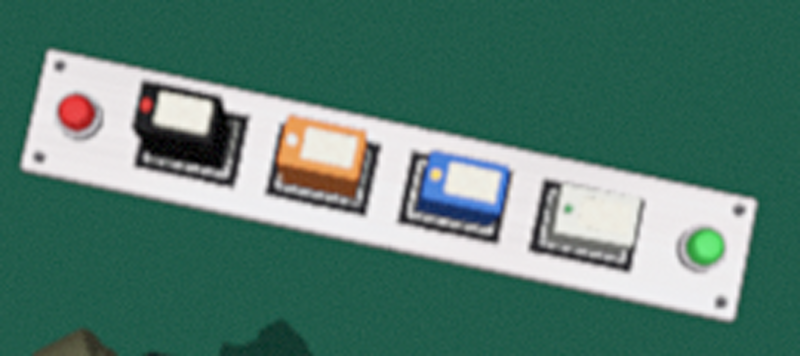

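View pics/s7.png

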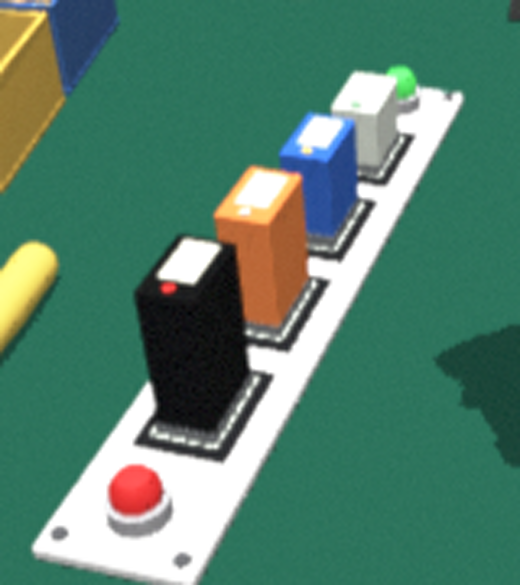

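All four stand upright on their plates within about 2 mm, black–orange–blue–white from the red lamp to the green, and the gripper is clear. Handing in.

```bash
python3 -c "
from station import *
print(finish_job())"
```

```text
the job is handed in; nothing more can be done
None
```

The job is handed in after about 36 s of the 106 s allowed: white, blue, orange and black stand upright on plates d, c, b and a, from the green lamp to the red, each measured within about 2 mm of its plate's centre and released; the verdict was not shown.

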